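# Feel out a carriage's free play and lock it in the middle

### The arm

A 6-joint arm with a two-finger parallel gripper is mounted at the origin on the work surface. World frame = base frame: x ahead of the robot, y to its left, z up, the work surface at z = 0. Lengths are in m, angles in rad, forces in N, time in s.
With the tool pointing down it reaches from about 0.25 to 0.775 m from the base axis. Payload 4 kg.
Tool frame: the origin (TCP) lies on the mounting face of the last link; the fingertips stand 199 mm ahead of it and the grasp point (between the pads) lies 180 mm ahead of it; y points along the fingers, x is the direction in which the jaws open and shut, and the axes are right-handed (so a half turn about y gives the same grasp; the last joint's range is limited). The gripper opens to 94 mm and grips with 3 to 60 N. Pads are 16 mm wide; open, the fingers measure 119 mm over their backs; the gripper's body (75 mm by 177 mm) begins 78 mm behind the grasp point.
Start: joints at [-1.211, 0.087, 1.371, -0, 1.684, -0.103], TCP at [0.246, -0.492, 0.405] pointing down, gripper open.
Joint ranges: [-3.1, 3.1], [-0.76, 2.03], [0.27, 2.55], [-1.08, 4.22], [0.17, 2.65], [-2.57, 2.57]. Speed limits (rad/s): [2.79, 2.79, 3.14, 3.14, 3.14, 3.14].

### API

Orientations are given as a 3x3 rotation matrix whose columns are the frame's x, y, z axes.
In Python, from bench import monitor, imaging, order gives the robot as it stands. The module is installed in compiled form; this text tells all that it offers.
- The arm moves only by the tool arm_command, never from a script. Its argument "moves" is a list of rows, each a list of 7 numbers: the gripper's target within -1 to 1 (shut at 1, half-way at 0, fully open at -1), then the shift along the tool's x, y, z in units of 0.03 m (1.0 is 0.03 m), then the turn, a rotation vector about the tool's x, y, z in units of 4 degrees (1.0 is 4 degrees). In form: [[gripper, tx, ty, tz, rx, ry, rz], ...]. A call has 1 to 12 rows; each row shifts and turns the commanded pose from where the row before left it, along the tool's axes as they then stand; what a row does not reach is not made up. A row lasts 1/12 s, in which the tool goes at most 41.7 mm and 7.16 degrees, less where a joint would pass 70% of its speed; a pose out of reach is approached as far as the arm can. A call with a number of a shift or a turn outside -1 to 1 is refused whole. A call with a gripper value outside its range is refused whole. The fingers move at their own pace and stop on an object; the grip force is fixed at half the most. Time passes only in rows, so rows that do not move let the fingers close. It gives the time, the measured TCP pose, the force and the opening at its end, in the units of the state.
- monitor.get_obs(): the state, without advancing time (a new reading comes with each control period).
- imaging.read_camera(name): name is "scene" or "top" or "wrist"; returns the picture (480x640x3 uint8, blue, green, red); there is no depth.
- imaging.camera_model(name): a dict with "vfov" (degrees; the focal length in pixels is half the picture's height over the tangent of half this angle, whatever the lens; pixels are square), "cx", "cy" (the principal point, pixels), "extrinsics" (4x4, takes a point from world to camera coordinates). Camera axes: x right, y down, z forward; pixel columns grow to the right and rows downward; lengths in m; the calibration is good to about 2 mm. The wrist camera is an equidistant fisheye: a pixel r from the principal point sees the ray r / f radians off the axis. A picture is of the moment at which its call begins: read the wrist's pose just before it. camera_model takes no time and is no camera call; for the wrist camera it gives the pose at the moment of the call.
- order.job_done(): hands the job in, once; it reports no verdict.
The state is a dict: "t": time; "q": joint angles; "qd": joint speeds; "joint_efforts": joint torques, N m; "eef_pos": TCP position; "eef_rot": TCP orientation; "force": force on the tool from outside, world axes, zero at the start; "wrist_torque": the same for the moment, N m; "gripper_width": opening from 0.0 (shut) to 1.0 (fully open).
Only numpy, scipy, OpenCV 4.12 (cv2) and the standard library are available. Lean on these libraries where they do the work, as an engineer would, in place of code of your own. Each camera call takes 0.05 s, during which the arm holds its last target.

### The job

The carriage of the bench slide rides loosely on its hidden drive fork. Holding it by the ball, ease it left until you feel springy resistance of about 5 N and stay there a moment, then right until you feel the same, never forcing the drive; leave the carriage in the middle of that free play and push its lock plunger fully down, so that its pin drops into the fork. Let go, and leave the loose ring and the dowel on the slide where they are.

Things in the scene. Friction and masses are not known exactly. Their poses are not given: they have to be found in the camera images.
- slide: The bench slide: a fixed grey steel deck, 160 (x) by 250 (y) mm, 46 mm high, with two steel rails and an aluminium end block 22 mm high at each end. Origin: centre of its underside, on the table. Its y axis runs along the rails, to the left as the robot sees it (within about 20 degrees); x points away from the robot.
- carriage_mid (a point): Centre of the top face of the carriage, 78 mm above the table: an aluminium plate 150 (x) by 70 (y) by 26 mm on the rails. It slides along the slide's y axis with a light drag of about 0.8 N and stays where it is left.
- carriage (a joint): Position of the carriage along the slide's y axis (m), + is left. A tongue under it sits between the two dogs of a hidden drive fork: there it moves freely, 20 to 36 mm in all. Where that play lies differs from time to time and cannot be seen; the carriage starts somewhere inside it. Rails end at +-0.035, beyond the play.
- ball (a point): Centre of the black ball, 26 mm in diameter, on a 12 mm steel stem that stands on the far end of the carriage (50 mm from its middle along the slide's x axis). Centre 124 mm above the table. Grip it across the y direction to move the carriage; the stem is 33 mm long in the open below the ball.
- fork (a joint): How far the hidden drive fork has been pushed from rest along the slide's y axis (m), + is left, 0 when the carriage is free in its play. Held by equal springs on both sides, 1.5 N per mm; they are strained beyond 0.007 (10 N). It springs back to 0 when the carriage is eased back.
- plunger_top (a point): Centre of the top face of the lock plunger's round black head, 26 mm in diameter, on a collar at the near end of the carriage (50 mm from its middle towards the robot); 117 mm above the table when up. It moves with the carriage.
- plunger (a joint): How far the lock plunger is pressed down: 0 up, 0.012 fully down (m). It needs about 3 N to push and stays where it is left. Its round-tipped 6 mm pin enters an 8 mm slot of the fork, exactly in the middle of the free play; more than about 3 mm off the middle the fork stops it about 4 mm down.
- spacer_mid (a point): Loose steel ring, 24 mm wide and 10 mm high, lying on the slide's deck at its far right; not to be touched. Centre of the ring.
- dowel_center (a point): Loose steel dowel, 14 mm wide, 22 mm high, standing on the slide's deck at its near left; not to be touched. Its centre.

How it is judged:
On the way, in this order (a step that is already met when the one before it is completed fails the run):
1. The carriage is eased left until it presses the fork at least 1 mm (1.5 N) against its spring, with the plunger still up (value of joint fork above 0.001 m and value of joint plunger below 0.002 m), for 0.2 s.
2. Then right until it presses the fork as much the other way, with the plunger still up (value of joint fork below -0.001 m and value of joint plunger below 0.002 m), for 0.2 s.
3. Then the carriage is brought clear of the fork's dogs, plunger still up, and left still in its play (value of joint fork between -0.0005 and 0.0005 m and value of joint plunger below 0.002 m and contact force between the fingers and carriage below 0.1 N), for 0.2 s.
At the end, for the whole second after the job is handed in: The lock plunger is at least 10 of its 12 mm down, its pin in the fork, the fork within 1.5 mm of rest and the carriage still (value of joint plunger above 0.01 m and value of joint fork between -0.0015 and 0.0015 m and velocity of joint carriage between -0.005 and 0.005 m/s); the robot touches nothing.
It fails at once if The drive is forced: the fork is pushed more than 7 mm (10 N) from rest (value of joint fork above 0.007 m or value of joint fork below -0.007 m).
It fails at once if The spacer or the dowel on the deck is moved by more than 15 mm (distance of any of spacer_mid, dowel_center from where it was at the start of the episode above 0.015 m).
It also fails if it takes over 61 s, if anything falls off the work surface, if the arm or the gripper's body presses on something with over 40 N, if the wrist force passes 120 N, or if a joint passes its speed limit or range.

## Working session

There is one attempt and no reset: what is moved stays moved. The work goes in short steps, Python scripts to look and compute and a tool call to move; the robot and the scene stay as the last step left them, time stands still between calls to the robot, and variables do not carry over. Pictures are saved under pics/ and viewed, and the job is handed in when it is done.

Besides the shell and the picture viewer there is one more tool, called after ">>>" as name(argument=value, ...) on one line, values as JSON. arm_command: Moves the arm, as the interface text tells. Shifts and turns lie within -1 to 1; 1 stands for 0.03 m of shift or 4 degrees of turn. Its arguments: {"type":"object","properties":{"moves":{"type":"array"}},"required":["moves"]}

```bash
mkdir -p pics
python3 - <<'E'
from bench import monitor, imaging
import cv2
o=monitor.get_obs()
for k,v in o.items(): print(k,v)
for n in ("scene","top"):
    m=imaging.camera_model(n); print(n,m)
    cv2.imwrite(f"pics/{n}0.png",imaging.read_camera(n))
E
```

```text
t 0.0
q [-1.21110012e+00  8.79009255e-02  1.37223672e+00 -1.59091505e-05
  1.68360818e+00 -1.03129364e-01]
qd [-0.00014657  0.00028761 -0.00061229  0.00062291 -0.00106597 -0.00015831]
joint_efforts [-8.38698743e-04 -3.40187502e+01 -3.02429688e+01  7.17230444e-02
  3.28892225e-02 -1.60773566e-04]
eef_pos [ 0.24549794 -0.49202948  0.40354218]
eef_rot [[ 4.46475772e-01 -7.72693547e-04  8.94795389e-01]
 [-8.94793155e-01  2.00981927e-03  4.46476393e-01]
 [-2.14336644e-03 -9.99997682e-01  2.05934713e-04]]
force [-0.34767438  0.39712806 -0.69406669]
wrist_torque [-0.02327921 -0.00830229  0.02890423]
gripper_width 0.9977839862441896
scene {'vfov': 43.01496916954544, 'cx': 312.44543892750767, 'cy': 238.9713739803456, 'extrinsics': array([[-0.82188633,  0.56964845, -0.00187029,  0.46357861],
       [ 0.45343488,  0.65221946, -0.60745912, -0.23727518],
       [-0.34481831, -0.5001104 , -0.79434874,  1.01531466],
       [ 0.        ,  0.        ,  0.        ,  1.        ]])}
top {'vfov': 57.57733140925135, 'cx': 317.23815649128494, 'cy': 245.57885324826609, 'extrinsics': array([[ 0.01377261, -0.99925211,  0.03613216,  0.00438127],
       [-0.98409115, -0.01994723, -0.17654096,  0.59664082],
       [ 0.17712966, -0.03312591, -0.98362989,  0.640292  ],
       [ 0.        ,  0.        ,  0.        ,  1.        ]])}
```

View pics/scene0.png

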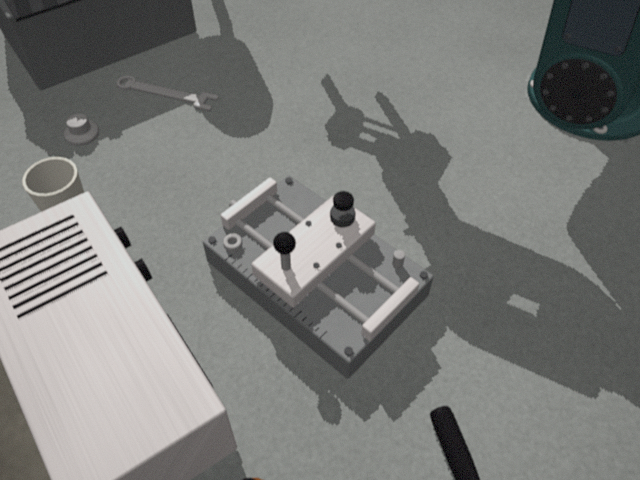

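View pics/top0.png

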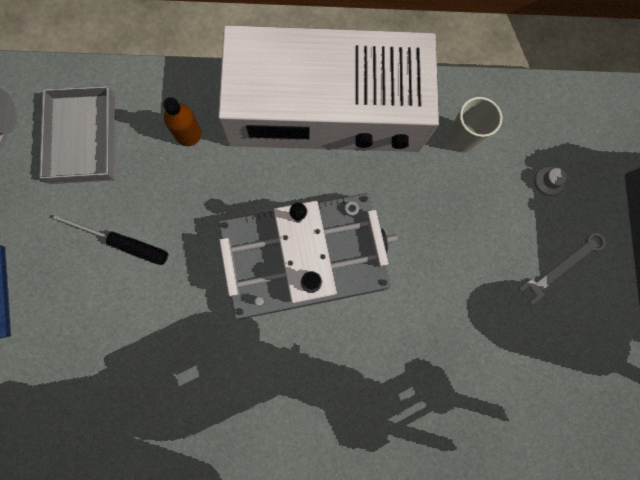

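```bash
cat > h.py <<'E'
import numpy as np
from bench import monitor, imaging
def ray(n,u,v):
    m=imaging.camera_model(n); E=m["extrinsics"]; f=240/np.tan(np.radians(m["vfov"]/2))
    d=np.array([(u-m["cx"])/f,(v-m["cy"])/f,1]); R=E[:3,:3]
    c=-R.T@E[:3,3]; d=R.T@d; return c,d/np.linalg.norm(d)
def atz(n,u,v,z):
    c,d=ray(n,u,v); return c+d*(z-c[2])/d[2]
def tri(p,q):
    c1,d1=ray("top",*p); c2,d2=ray("scene",*q)
    A=np.stack([d1,-d2],1); s=np.linalg.lstsq(A,c2-c1,rcond=None)[0]
    a=c1+s[0]*d1; b=c2+s[1]*d2; return (a+b)/2,np.linalg.norm(a-b)
def st():
    o=monitor.get_obs(); print("t",round(o["t"],3),"pos",o["eef_pos"].round(4),"F",o["force"].round(2),"T",o["wrist_torque"].round(2),"w",round(o["gripper_width"],3)); return o
E
python3 - <<'E'
from h import *
import cv2
np.set_printoptions(precision=4,suppress=True)
print("ball",atz("top",298,212,.124),atz("scene",284,243,.124),tri((298,212),(284,243)))
print("plg",atz("top",311,281,.115),atz("scene",343,199,.115),tri((311,281),(343,199)))
for p in [(222,222),(366,196),(388,288),(238,316)]: print("deck",atz("top",*p,.046))
print("box",tri((221,121),(225,412)), tri((438,120),(89,196)))
for n,(x0,y0,x1,y1) in dict(top=(210,180,410,330),scene=(190,165,440,380)).items():
    im=cv2.imread(f"pics/{n}0.png")[y0:y1,x0:x1]; s=3 
    cv2.imwrite(f"pics/{n}0c.png",cv2.resize(im,None,fx=s,fy=s,interpolation=cv2.INTER_CUBIC))
E
```

```text
ball [0.6322 0.0453 0.124 ] [0.6337 0.0456 0.124 ] (array([0.6329, 0.045 , 0.1226]), np.float64(0.0008724515592395517))
plg [0.534  0.0248 0.115 ] [0.5366 0.0247 0.115 ] (array([0.5349, 0.0241, 0.113 ]), np.float64(0.001871771165985554))
deck [0.6331 0.1679 0.046 ]
deck [ 0.6822 -0.0648  0.046 ]
deck [ 0.5317 -0.0989  0.046 ]
deck [0.4845 0.1355 0.046 ]
box (array([0.7812, 0.1674, 0.0992]), np.float64(0.0008982009673270345)) (array([ 0.7855, -0.166 ,  0.1068]), np.float64(0.008772823050054354))
```

View pics/top0c.png

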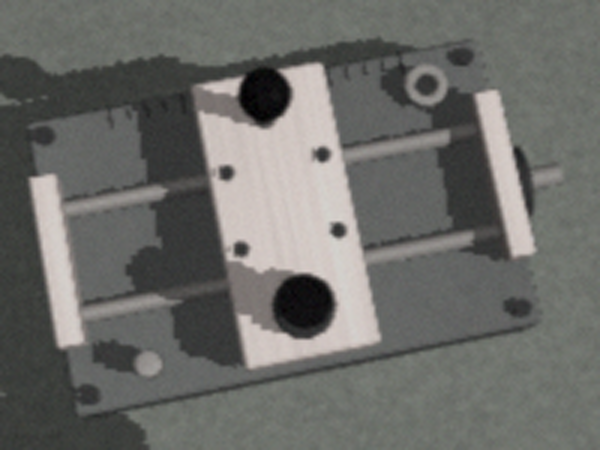

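View pics/scene0c.png

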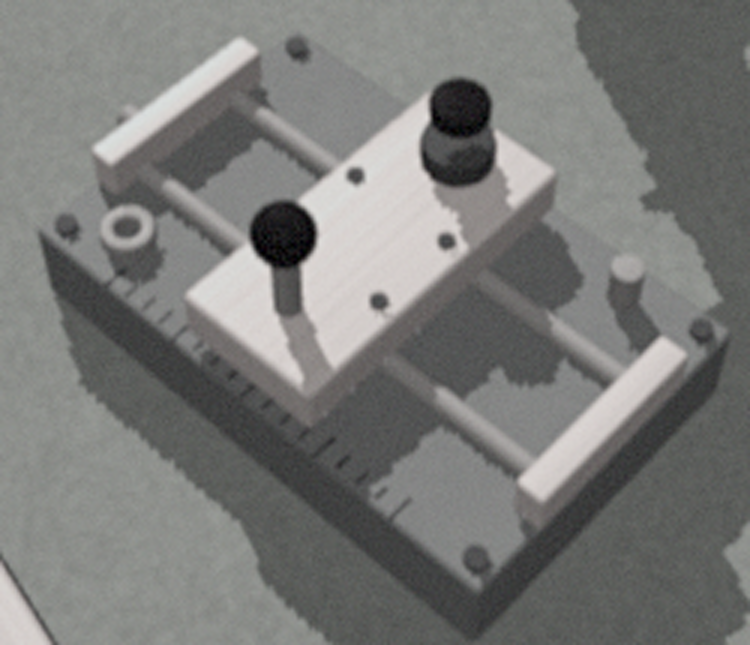

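>>> arm_command(moves=[[-1,0,0,0,0,0.9,0],[-1,0,0,0,0,0.9,0],[-1,0,0,0,0,0.9,0],[-1,0,0,0,0,0.95,0],[-1,-0.4,0,0.4,0,0,0],[-1,-0.8,0,0.88,0,0,0],[-1,-0.8,0,0.88,0,0,0],[-1,-0.8,0,0.88,0,0,0],[-1,-0.8,0,0.88,0,0,0],[-1,-0.8,0,0.88,0,0,0],[-1,-0.8,0,0.88,0,0,0],[-1,-0.8,0,0.88,0,0,0]])

```text
t: 1.1
eef_pos: [0.4015, -0.2738, 0.4042]
eef_rot: [[0.206, -0.001, 0.979], [-0.979, 0.0, 0.206], [-0.001, -1.0, -0.0]]
force: [0.1, -0.6, 0.2]
gripper_width: 1.0
```

>>> arm_command(moves=[[-1,-0.8,0,0.88,0,0,0],[-1,-0.8,0,0.88,0,0,0],[-1,-0.8,0,0.88,0,0,0],[-1,-0.8,0,0.88,0,0,0],[-1,-0.8,0,0.88,0,0,0],[-1,-0.8,0,0.88,0,0,0],[-1,-0.8,0,0.88,0,0,0],[-1,-0.5,0,0.6,0,0,0],[-1,-0.3,0,0.3,0,0,0],[-1,0,0,0,0,0,0],[-1,0,0,0,0,0,0]])

```text
t: 2.02
eef_pos: [0.5684, -0.0439, 0.4041]
eef_rot: [[0.207, -0.002, 0.978], [-0.978, -0.001, 0.207], [0.0, -1.0, -0.002]]
force: [-0.7, 0.4, -0.5]
gripper_width: 1.001
```

```bash
cat >> h.py <<'E'
YAW=np.radians(11.9)
XS=np.array([np.cos(YAW),np.sin(YAW),0]); YS=np.array([-np.sin(YAW),np.cos(YAW),0])
def need(target):
    "units along tool axes to bring TCP to target"
    o=monitor.get_obs(); R=o["eef_rot"]; print("units",(R.T@(np.array(target)-o["eef_pos"])/0.03).round(3))
    T=np.stack([-YS,[0,0,-1],XS],1)
    from scipy.spatial.transform import Rotation as Ro
    print("turn units",(np.degrees(Ro.from_matrix(R.T@T).as_rotvec())/4).round(3))
def ft():
    o=st(); print("Fxs,Fys,Fz",(o["force"]@XS).round(2),(o["force"]@YS).round(2),o["force"][2].round(2),"ys pos mm",(o["eef_pos"]@YS*1000).round(2))
E
python3 - <<'E'
from h import *
import cv2
ft(); need([.6329,.0452,.404])
cv2.imwrite("pics/wrist1.png",imaging.read_camera("wrist"))
E
```

```text
t 2.017 pos [ 0.5684 -0.0439  0.4041] F [-0.65  0.38 -0.55] T [ 0.04 -0.   -0.01] w 1.001
Fxs,Fys,Fz -0.56 0.51 -0.55 ys pos mm -160.21
units [-2.462e+00 -2.000e-03  2.719e+00]
turn units [0.025 0.012 0.006]
```

View pics/wrist1.png

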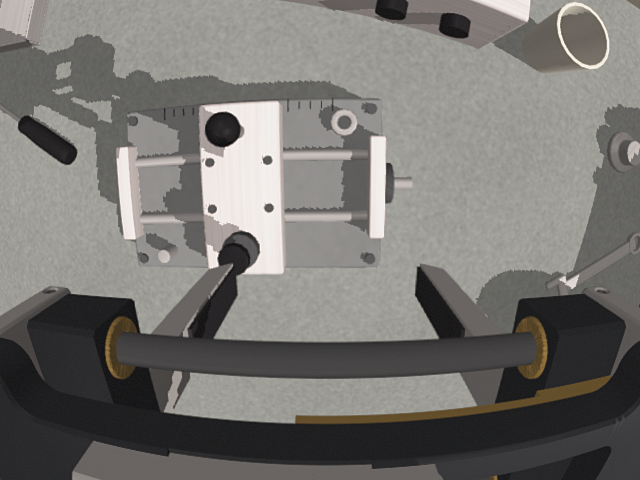

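>>> arm_command(moves=[[-1,-0.8,0,0.9,0,0,0],[-1,-0.8,0,0.9,0,0,0],[-1,-0.6,0,0.6,0,0,0],[-1,-0.26,0,0.32,0,0,0],[-1,0,0,0,0,0,0],[-1,0,0.5,0,0,0,0],[-1,0,0.5,0,0,0,0],[-1,0,0,0,0,0,0],[-1,0,0,0,0,0,0]])

```text
t: 2.82
eef_pos: [0.6324, 0.0434, 0.374]
eef_rot: [[0.204, -0.003, 0.979], [-0.979, -0.001, 0.204], [0.0, -1.0, -0.003]]
force: [1.0, -0.7, -0.1]
gripper_width: 1.002
```

Run:
```python
from h import *
import cv2
ft(); need([.6329,.0452,.304])
m=imaging.camera_model("wrist"); E=m["extrinsics"]; f=240/np.tan(np.radians(m["vfov"]/2))
p=E[:3,:3]@np.array([.6329,.0452,.124])+E[:3,3]
th=np.arctan2(np.hypot(*p[:2]),p[2]); print("pred ball px",m["cx"]+f*th*p[0]/np.hypot(*p[:2]),m["cy"]+f*th*p[1]/np.hypot(*p[:2]))
cv2.imwrite("pics/wrist2.png",imaging.read_camera("wrist"))
```

```text
t 2.817 pos [0.6324 0.0434 0.374 ] F [ 1.03 -0.66 -0.06] T [-0.03  0.   -0.04] w 1.002
Fxs,Fys,Fz 0.88 -0.86 -0.06 ys pos mm -87.9
units [-0.055  2.332  0.036]
turn units [ 0.039 -0.028  0.004]
pred ball px 323.80062246220916 251.06180303643026
```

View pics/wrist2.png

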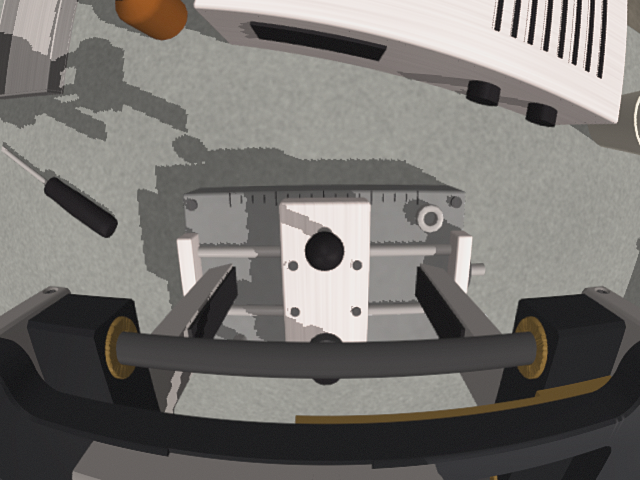

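>>> arm_command(moves=[[-1,-0.05,0.8,0.03,0,0,0],[-1,0,0.8,0,0,0,0],[-1,0,0.73,0,0,0,0],[-1,0,0,0,0,0,0],[0,0,0,0,0,0,0],[0.3,0,0,0,0,0,0],[1,0,0,0,0,0,0],[1,0,0,0,0,0,0],[1,0,0,0,0,0,0],[1,0,0,0,0,0,0],[1,0,0,0,0,0,0],[1,0,0,0,0,0,0]])

```text
t: 3.87
eef_pos: [0.6337, 0.047, 0.3049]
eef_rot: [[0.207, 0.0, 0.978], [-0.978, -0.0, 0.207], [0.0, -1.0, 0.0]]
force: [-1.0, 0.2, -0.6]
gripper_width: 0.466
```

Run:
```python
from h import *
import cv2
ft()
cv2.imwrite("pics/wrist3.png",imaging.read_camera("wrist"))
```

```text
t 3.867 pos [0.6337 0.047  0.3049] F [-1.01  0.22 -0.59] T [ 0.06 -0.02  0.  ] w 0.466
Fxs,Fys,Fz -0.94 0.42 -0.59 ys pos mm -84.73
```

View pics/wrist3.png

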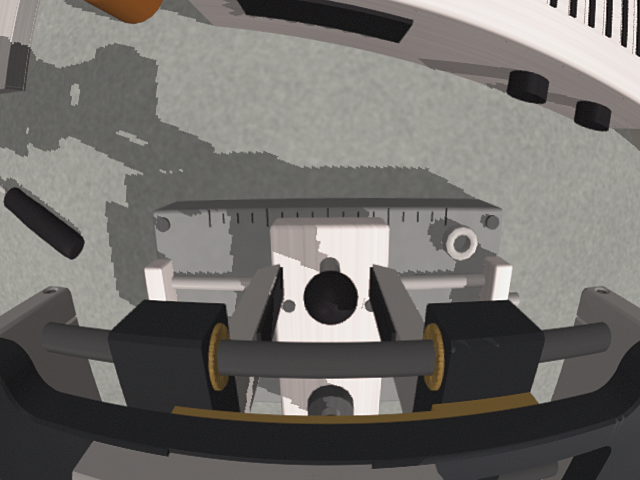

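>>> arm_command(moves=[[1,0,0,0,0,0,0],[1,0,0,0,0,0,0],[1,0,0,0,0,0,0],[1,0,0,0,0,0,0],[1,0,0,0,0,0,0],[1,0,0,0,0,0,0]])

```text
t: 4.42
eef_pos: [0.6337, 0.0468, 0.3047]
eef_rot: [[0.206, -0.0, 0.978], [-0.978, -0.0, 0.206], [0.0, -1.0, -0.0]]
force: [0.2, 0.1, 0.6]
gripper_width: 0.263
```

>>> arm_command(moves=[[1,0,0,0,0,0,0],[1,0,0,0,0,0,0]])

```text
t: 4.58
eef_pos: [0.6337, 0.0468, 0.3047]
eef_rot: [[0.206, -0.0, 0.978], [-0.978, -0.0, 0.206], [0.0, -1.0, -0.0]]
force: [-0.5, -1.6, -0.0]
gripper_width: 0.26
```

Run:
```python
from h import *
ft()
```

```text
t 4.583 pos [0.6337 0.0468 0.3047] F [-0.46 -1.65 -0.03] T [-0.13  0.03 -0.03] w 0.26
Fxs,Fys,Fz -0.79 -1.52 -0.03 ys pos mm -84.84
```

>>> arm_command(moves=[[1,-0.04,0,0,0,0,0],[1,-0.04,0,0,0,0,0],[1,0,0,0,0,0,0]])

```text
t: 4.83
eef_pos: [0.6331, 0.0496, 0.3047]
eef_rot: [[0.207, -0.0, 0.978], [-0.978, 0.0, 0.207], [-0.0, -1.0, -0.0]]
force: [0.1, 0.3, -0.9]
gripper_width: 0.262
```

Run:
```python
from h import *
ft()
```

```text
t 4.833 pos [0.6331 0.0496 0.3047] F [ 0.15  0.32 -0.87] T [-0.05  0.06 -0.07] w 0.262
Fxs,Fys,Fz 0.21 0.28 -0.87 ys pos mm -82.06
```

>>> arm_command(moves=[[1,-0.04,0,0,0,0,0],[1,-0.04,0,0,0,0,0],[1,0,0,0,0,0,0]])

```text
t: 5.08
eef_pos: [0.6326, 0.0519, 0.3047]
eef_rot: [[0.207, -0.0, 0.978], [-0.978, 0.0, 0.207], [-0.0, -1.0, -0.0]]
force: [0.0, -0.5, -0.5]
gripper_width: 0.259
```

Run:
```python
from h import *
ft()
```

```text
t 5.083 pos [0.6326 0.0519 0.3047] F [ 0.04 -0.46 -0.46] T [-0.04  0.06 -0.01] w 0.259
Fxs,Fys,Fz -0.06 -0.46 -0.46 ys pos mm -79.65
```

>>> arm_command(moves=[[1,-0.04,0,0,0,0,0],[1,-0.04,0,0,0,0,0],[1,0,0,0,0,0,0]])

```text
t: 5.33
eef_pos: [0.6321, 0.0542, 0.3047]
eef_rot: [[0.207, -0.0, 0.978], [-0.978, 0.0, 0.207], [-0.0, -1.0, -0.0]]
force: [-0.5, 0.0, -0.8]
gripper_width: 0.262
```

>>> arm_command(moves=[[1,-0.04,0,0,0,0,0],[1,-0.04,0,0,0,0,0],[1,0,0,0,0,0,0]])

```text
t: 5.58
eef_pos: [0.6316, 0.0565, 0.3047]
eef_rot: [[0.207, -0.0, 0.978], [-0.978, 0.0, 0.207], [-0.0, -1.0, -0.0]]
force: [-0.9, -0.5, -0.4]
gripper_width: 0.262
```

>>> arm_command(moves=[[1,-0.04,0,0,0,0,0],[1,-0.04,0,0,0,0,0],[1,0,0,0,0,0,0]])

```text
t: 5.83
eef_pos: [0.6311, 0.0589, 0.3047]
eef_rot: [[0.207, -0.0, 0.978], [-0.978, 0.0, 0.207], [-0.0, -1.0, -0.0]]
force: [-0.7, -0.5, -1.0]
gripper_width: 0.262
```

>>> arm_command(moves=[[1,-0.04,0,0,0,0,0],[1,-0.04,0,0,0,0,0],[1,0,0,0,0,0,0]])

```text
t: 6.08
eef_pos: [0.6306, 0.0611, 0.3047]
eef_rot: [[0.207, -0.0, 0.978], [-0.978, -0.0, 0.207], [0.0, -1.0, -0.0]]
force: [-1.6, -1.0, -0.9]
gripper_width: 0.263
```

>>> arm_command(moves=[[1,-0.04,0,0,0,0,0],[1,0,0,0,0,0,0],[1,0,0,0,0,0,0]])

```text
t: 6.33
eef_pos: [0.6304, 0.0619, 0.3046]
eef_rot: [[0.206, -0.0, 0.978], [-0.978, -0.001, 0.206], [0.001, -1.0, -0.0]]
force: [-1.9, -1.8, -1.0]
gripper_width: 0.263
```

Run:
```python
from h import *
ft()
```

```text
t 6.333 pos [0.6304 0.0619 0.3046] F [-1.86 -1.76 -0.97] T [-0.46  0.17 -0.04] w 0.263
Fxs,Fys,Fz -2.18 -1.34 -0.97 ys pos mm -69.41
```

Add to h.py:
```python
_ft=ft
def ft():
    _ft(); T=monitor.get_obs()["wrist_torque"]; F=np.array([-T[1],T[0],0])/.18; print("Torque-based Fxs,Fys",(F@XS).round(2),(F@YS).round(2))
```

```text
(no output)
```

>>> arm_command(moves=[[1,-0.04,0,0,0,0,0],[1,0,0,0,0,0,0],[1,0,0,0,0,0,0]])

```text
t: 6.58
eef_pos: [0.6302, 0.0629, 0.3047]
eef_rot: [[0.206, -0.0, 0.979], [-0.979, -0.001, 0.206], [0.001, -1.0, -0.0]]
force: [-0.7, -4.9, -1.6]
gripper_width: 0.26
```

Run:
```python
from h import *
ft()
```

```text
t 6.583 pos [0.6302 0.0629 0.3047] F [-0.69 -4.85 -1.57] T [-0.73  0.19 -0.01] w 0.26
Fxs,Fys,Fz -1.67 -4.61 -1.57 ys pos mm -68.37
Torque-based Fxs,Fys -1.87 -3.75
```

>>> arm_command(moves=[[1,-0.03,0,0,0,0,0],[1,0,0,0,0,0,0],[1,0,0,0,0,0,0],[1,0,0,0,0,0,0]])

```text
t: 6.92
eef_pos: [0.6301, 0.0638, 0.3047]
eef_rot: [[0.206, -0.0, 0.979], [-0.979, -0.001, 0.206], [0.001, -1.0, -0.0]]
force: [-0.7, -5.3, -1.6]
gripper_width: 0.265
```

Run:
```python
from h import *
import cv2
ft()
cv2.imwrite("pics/topL.png",imaging.read_camera("top"));cv2.imwrite("pics/sceneL.png",imaging.read_camera("scene"))
ft()
cv2.imwrite("pics/wristL.png",imaging.read_camera("wrist"))
ft()
```

```text
t 6.917 pos [0.6301 0.0638 0.3047] F [-0.74 -5.3  -1.65] T [-0.83  0.17 -0.03] w 0.265
Fxs,Fys,Fz -1.82 -5.03 -1.65 ys pos mm -67.54
Torque-based Fxs,Fys -1.86 -4.31
t 7.017 pos [0.6301 0.0637 0.3047] F [-0.73 -5.41 -1.4 ] T [-0.88  0.16  0.02] w 0.261
Fxs,Fys,Fz -1.83 -5.14 -1.4 ys pos mm -67.56
Torque-based Fxs,Fys -1.86 -4.58
t 7.067 pos [0.6301 0.0637 0.3047] F [-0.71 -5.43 -2.22] T [-0.87  0.16  0.04] w 0.261
Fxs,Fys,Fz -1.82 -5.16 -2.22 ys pos mm -67.56
Torque-based Fxs,Fys -1.88 -4.56
```

>>> arm_command(moves=[[1,0.06,0,0,0,0,0],[1,0.08,0,0,0,0,0],[1,0.08,0,0,0,0,0],[1,0.08,0,0,0,0,0],[1,0.08,0,0,0,0,0],[1,0.08,0,0,0,0,0],[1,0.08,0,0,0,0,0],[1,0.08,0,0,0,0,0],[1,0.06,0,0,0,0,0],[1,0,0,0,0,0,0]])

```text
t: 7.9
eef_pos: [0.6344, 0.0437, 0.3047]
eef_rot: [[0.206, 0.0, 0.979], [-0.979, -0.001, 0.206], [0.001, -1.0, -0.0]]
force: [-0.7, -0.2, -1.6]
gripper_width: 0.261
```

Run:
```python
from h import *
ft()
```

```text
t 7.9 pos [0.6344 0.0437 0.3047] F [-0.66 -0.18 -1.62] T [-0.1   0.35  0.06] w 0.261
Fxs,Fys,Fz -0.68 -0.04 -1.62 ys pos mm -88.02
Torque-based Fxs,Fys -2.02 -0.13
```

>>> arm_command(moves=[[1,0.04,0,0,0,0,0],[1,0.04,0,0,0,0,0],[1,0,0,0,0,0,0]])

```text
t: 8.15
eef_pos: [0.6348, 0.0417, 0.3047]
eef_rot: [[0.206, 0.0, 0.978], [-0.978, -0.0, 0.206], [0.0, -1.0, 0.0]]
force: [-1.9, -0.3, -2.1]
gripper_width: 0.259
```

Run:
```python
from h import *
ft()
```

```text
t 8.15 pos [0.6348 0.0417 0.3047] F [-1.87 -0.26 -2.1 ] T [-0.03  0.41 -0.02] w 0.259
Fxs,Fys,Fz -1.88 0.13 -2.1 ys pos mm -90.07
Torque-based Fxs,Fys -2.25 0.29
```

>>> arm_command(moves=[[1,0.04,0,0,0,0,0],[1,0.02,0,0,0,0,0],[1,0,0,0,0,0,0]])

```text
t: 8.4
eef_pos: [0.6351, 0.0401, 0.3047]
eef_rot: [[0.206, 0.0, 0.978], [-0.978, -0.0, 0.206], [0.0, -1.0, 0.0]]
force: [-1.5, -0.4, -2.5]
gripper_width: 0.26
```

Run:
```python
from h import *
ft()
```

```text
t 8.4 pos [0.6351 0.0401 0.3047] F [-1.49 -0.43 -2.5 ] T [0.08 0.3  0.03] w 0.26
Fxs,Fys,Fz -1.55 -0.12 -2.5 ys pos mm -91.76
Torque-based Fxs,Fys -1.52 0.78
```

>>> arm_command(moves=[[1,0.04,0,0,0,0,0],[1,0.02,0,0,0,0,0],[1,0,0,0,0,0,0]])

```text
t: 8.65
eef_pos: [0.6356, 0.0382, 0.3047]
eef_rot: [[0.206, 0.0, 0.978], [-0.978, -0.0, 0.206], [0.0, -1.0, 0.0]]
force: [-1.3, 0.3, -1.7]
gripper_width: 0.258
```

Run:
```python
from h import *
ft()
```

```text
t 8.65 pos [0.6356 0.0382 0.3047] F [-1.34  0.27 -1.7 ] T [ 0.07  0.27 -0.  ] w 0.258
Fxs,Fys,Fz -1.25 0.54 -1.7 ys pos mm -93.63
Torque-based Fxs,Fys -1.38 0.68
```

>>> arm_command(moves=[[1,0.04,0,0,0,0,0],[1,0.02,0,0,0,0,0],[1,0,0,0,0,0,0]])

```text
t: 8.9
eef_pos: [0.6359, 0.0365, 0.3047]
eef_rot: [[0.206, 0.0, 0.978], [-0.978, -0.0, 0.206], [0.0, -1.0, 0.0]]
force: [-1.6, -0.2, -2.6]
gripper_width: 0.262
```

Run:
```python
from h import *
ft()
```

```text
t 8.9 pos [0.6359 0.0365 0.3047] F [-1.57 -0.15 -2.6 ] T [ 0.14  0.26 -0.03] w 0.262
Fxs,Fys,Fz -1.57 0.17 -2.6 ys pos mm -95.44
Torque-based Fxs,Fys -1.23 1.06
```

>>> arm_command(moves=[[1,0.04,0,0,0,0,0],[1,0.02,0,0,0,0,0],[1,0,0,0,0,0,0]])

```text
t: 9.15
eef_pos: [0.6363, 0.0347, 0.3047]
eef_rot: [[0.206, 0.0, 0.978], [-0.978, -0.0, 0.206], [0.0, -1.0, 0.0]]
force: [-0.9, -0.5, -3.5]
gripper_width: 0.261
```

Run:
```python
from h import *
ft()
```

```text
t 9.15 pos [0.6363 0.0347 0.3047] F [-0.88 -0.54 -3.48] T [0.09 0.2  0.04] w 0.261
Fxs,Fys,Fz -0.98 -0.34 -3.48 ys pos mm -97.27
Torque-based Fxs,Fys -1.01 0.7
```

>>> arm_command(moves=[[1,0.04,0,0,0,0,0],[1,0.02,0,0,0,0,0],[1,0,0,0,0,0,0]])

```text
t: 9.4
eef_pos: [0.6367, 0.033, 0.3047]
eef_rot: [[0.206, 0.0, 0.978], [-0.978, -0.0, 0.206], [0.0, -1.0, 0.0]]
force: [-1.5, -0.6, -3.8]
gripper_width: 0.258
```

Run:
```python
from h import *
ft()
```

```text
t 9.4 pos [0.6367 0.033  0.3047] F [-1.5  -0.58 -3.84] T [0.1  0.14 0.04] w 0.258
Fxs,Fys,Fz -1.59 -0.26 -3.84 ys pos mm -99.03
Torque-based Fxs,Fys -0.63 0.7
```

>>> arm_command(moves=[[1,0.04,0,0,0,0,0],[1,0,0,0,0,0,0],[1,0,0,0,0,0,0]])

```text
t: 9.65
eef_pos: [0.6369, 0.0318, 0.3047]
eef_rot: [[0.206, 0.0, 0.978], [-0.978, -0.0, 0.206], [0.0, -1.0, 0.0]]
force: [-1.1, 0.1, -3.2]
gripper_width: 0.258
```

Run:
```python
from h import *
ft()
```

```text
t 9.65 pos [0.6369 0.0318 0.3047] F [-1.07  0.07 -3.22] T [ 0.08  0.12 -0.04] w 0.258
Fxs,Fys,Fz -1.03 0.29 -3.22 ys pos mm -100.24
Torque-based Fxs,Fys -0.56 0.59
```

>>> arm_command(moves=[[1,0.04,0,0,0,0,0],[1,0.01,0,0,0,0,0],[1,0,0,0,0,0,0]])

```text
t: 9.9
eef_pos: [0.6372, 0.0304, 0.3047]
eef_rot: [[0.206, 0.0, 0.978], [-0.978, -0.0, 0.206], [0.0, -1.0, 0.0]]
force: [-0.1, 0.4, -4.2]
gripper_width: 0.258
```

Run:
```python
from h import *
ft()
```

```text
t 9.9 pos [0.6372 0.0304 0.3047] F [-0.06  0.36 -4.24] T [0.11 0.03 0.01] w 0.258
Fxs,Fys,Fz 0.01 0.36 -4.24 ys pos mm -101.68
Torque-based Fxs,Fys -0.07 0.62
```

>>> arm_command(moves=[[1,0.04,0,0,0,0,0],[1,0,0,0,0,0,0],[1,0,0,0,0,0,0]])

```text
t: 10.15
eef_pos: [0.6375, 0.0291, 0.3047]
eef_rot: [[0.206, 0.0, 0.978], [-0.978, -0.0, 0.206], [0.0, -1.0, 0.0]]
force: [0.1, -0.3, -4.4]
gripper_width: 0.256
```

Run:
```python
from h import *
ft()
```

```text
t 10.15 pos [0.6375 0.0291 0.3047] F [ 0.09 -0.27 -4.37] T [ 0.09 -0.02 -0.  ] w 0.256
Fxs,Fys,Fz 0.03 -0.28 -4.37 ys pos mm -102.94
Torque-based Fxs,Fys 0.21 0.49
```

>>> arm_command(moves=[[1,0.04,0,0,0,0,0],[1,0,0,0,0,0,0],[1,0,0,0,0,0,0]])

```text
t: 10.4
eef_pos: [0.6377, 0.028, 0.3047]
eef_rot: [[0.206, 0.0, 0.978], [-0.978, -0.0, 0.206], [0.0, -1.0, 0.0]]
force: [0.7, -0.4, -4.5]
gripper_width: 0.261
```

Run:
```python
from h import *
import cv2
ft()
im=imaging.read_camera("scene")[165:380,190:440]
cv2.imwrite("pics/sceneR.png",cv2.resize(im,None,fx=3,fy=2.7))
cv2.imwrite("pics/wristR.png",imaging.read_camera("wrist"))
```

```text
t 10.4 pos [0.6377 0.028  0.3047] F [ 0.7  -0.45 -4.5 ] T [ 0.11  0.   -0.03] w 0.261
Fxs,Fys,Fz 0.59 -0.58 -4.5 ys pos mm -104.1
Torque-based Fxs,Fys 0.1 0.59
```

View pics/sceneR.png

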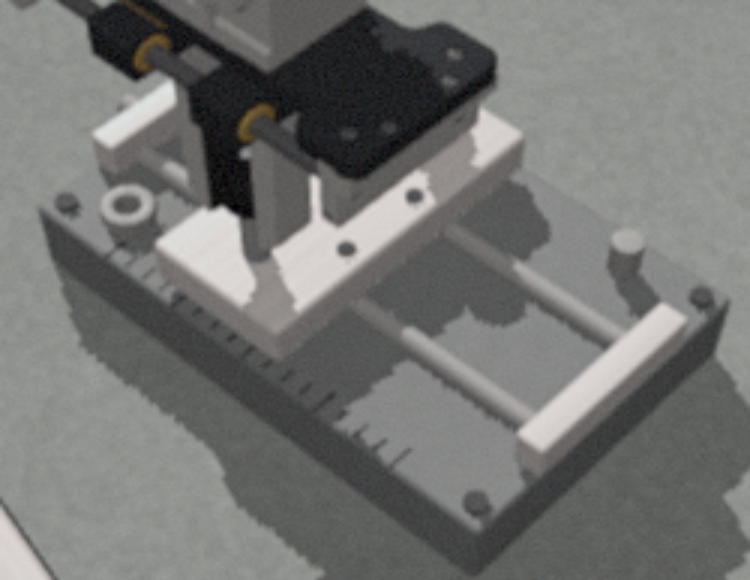

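View pics/wristR.png

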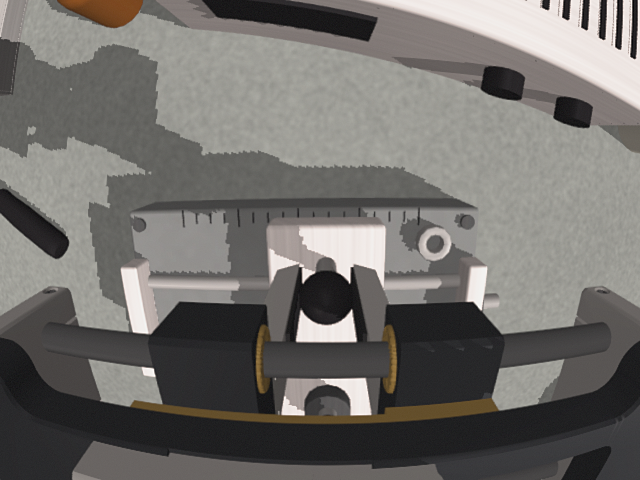

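View pics/wristL.png

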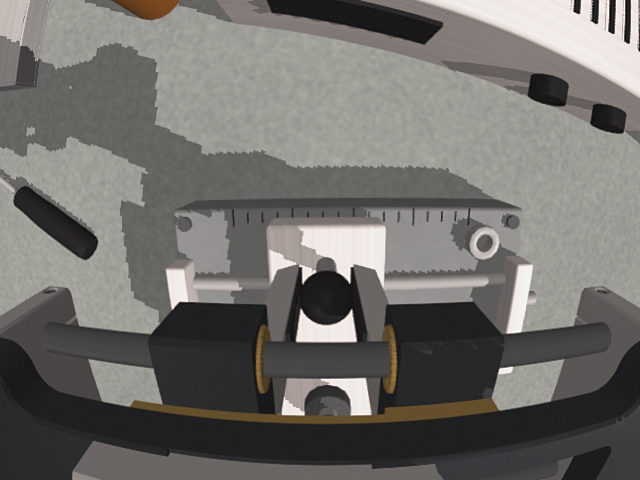

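>>> arm_command(moves=[[1,0.04,0,0,0,0,0],[1,0,0,0,0,0,0],[1,0,0,0,0,0,0]])

```text
t: 10.75
eef_pos: [0.6379, 0.0271, 0.3047]
eef_rot: [[0.207, 0.0, 0.978], [-0.978, 0.0, 0.207], [-0.0, -1.0, 0.0]]
force: [1.0, 0.8, -3.7]
gripper_width: 0.263
```

Run:
```python
from h import *
ft()
```

```text
t 10.75 pos [0.6379 0.0271 0.3047] F [ 1.02  0.82 -3.71] T [ 0.31 -0.06  0.06] w 0.263
Fxs,Fys,Fz 1.16 0.59 -3.71 ys pos mm -105.05
Torque-based Fxs,Fys 0.66 1.65
```

>>> arm_command(moves=[[1,0.04,0,0,0,0,0],[1,0,0,0,0,0,0],[1,0,0,0,0,0,0]])

```text
t: 11.0
eef_pos: [0.6382, 0.0261, 0.3047]
eef_rot: [[0.207, -0.0, 0.978], [-0.978, 0.001, 0.207], [-0.001, -1.0, 0.0]]
force: [0.3, 2.3, -4.5]
gripper_width: 0.262
```

Run:
```python
from h import *
ft()
```

```text
t 11.0 pos [0.6382 0.0261 0.3047] F [ 0.31  2.27 -4.55] T [ 0.55 -0.04  0.02] w 0.262
Fxs,Fys,Fz 0.77 2.15 -4.55 ys pos mm -106.07
Torque-based Fxs,Fys 0.87 2.91
```

>>> arm_command(moves=[[1,0.04,0,0,0,0,0],[1,0,0,0,0,0,0],[1,0,0,0,0,0,0]])

```text
t: 11.25
eef_pos: [0.6384, 0.025, 0.3047]
eef_rot: [[0.207, -0.0, 0.978], [-0.978, 0.001, 0.207], [-0.001, -1.0, 0.0]]
force: [1.0, 4.5, -3.7]
gripper_width: 0.259
```

Run:
```python
from h import *
ft()
```

```text
t 11.25 pos [0.6384 0.025  0.3047] F [ 0.98  4.48 -3.69] T [0.86 0.01 0.07] w 0.259
Fxs,Fys,Fz 1.89 4.18 -3.69 ys pos mm -107.16
Torque-based Fxs,Fys 0.92 4.68
```

Hold a little, with one small further nudge to match the left force.

>>> arm_command(moves=[[1,0.01,0,0,0,0,0],[1,0,0,0,0,0,0],[1,0,0,0,0,0,0],[1,0,0,0,0,0,0]])

```text
t: 11.58
eef_pos: [0.6384, 0.0247, 0.3047]
eef_rot: [[0.207, -0.0, 0.978], [-0.978, 0.001, 0.207], [-0.001, -1.0, 0.0]]
force: [-1.2, 5.4, -4.6]
gripper_width: 0.26
```

Run:
```python
from h import *
ft(); imaging.read_camera("top"); ft(); imaging.read_camera("top"); ft()
```

```text
t 11.583 pos [0.6384 0.0247 0.3047] F [-1.16  5.44 -4.59] T [ 0.9  -0.01  0.02] w 0.26
Fxs,Fys,Fz -0.02 5.56 -4.59 ys pos mm -107.46
Torque-based Fxs,Fys 1.1 4.9
t 11.633 pos [0.6384 0.0247 0.3047] F [ 0.08  4.61 -4.1 ] T [ 0.89 -0.05 -0.05] w 0.262
Fxs,Fys,Fz 1.03 4.5 -4.1 ys pos mm -107.47
Torque-based Fxs,Fys 1.29 4.77
t 11.683 pos [0.6385 0.0247 0.3047] F [ 0.86  5.83 -4.17] T [0.93 0.   0.  ] w 0.258
Fxs,Fys,Fz 2.05 5.53 -4.17 ys pos mm -107.46
Torque-based Fxs,Fys 1.04 5.04
```

>>> arm_command(moves=[[1,-0.06,0,0,0,0,0],[1,-0.08,0,0,0,0,0],[1,-0.08,0,0,0,0,0],[1,-0.08,0,0,0,0,0],[1,-0.08,0,0,0,0,0],[1,-0.08,0,0,0,0,0],[1,-0.08,0,0,0,0,0],[1,-0.08,0,0,0,0,0],[1,-0.045,0,0,0,0,0],[1,0,0,0,0,0,0],[1,0,0,0,0,0,0]])

```text
t: 12.6
eef_pos: [0.6342, 0.0442, 0.3047]
eef_rot: [[0.207, -0.0, 0.978], [-0.978, 0.001, 0.207], [-0.001, -1.0, -0.0]]
force: [0.8, 0.3, -5.2]
gripper_width: 0.258
```

Run:
```python
from h import *
ft()
```

```text
t 12.6 pos [0.6342 0.0442 0.3047] F [ 0.8   0.35 -5.19] T [ 0.2  -0.13 -0.01] w 0.258
Fxs,Fys,Fz 0.86 0.18 -5.19 ys pos mm -87.53
Torque-based Fxs,Fys 0.96 0.93
```

>>> arm_command(moves=[[0.3,0,0,0,0,0,0],[0,0,0,0,0,0,0],[-0.3,0,0,0,0,0,0],[-0.5,0,0,0,0,0,0],[-0.5,0,0,0,0,0,0],[-0.5,0,0,0,0,0,0]])

```text
t: 13.1
eef_pos: [0.6344, 0.0437, 0.3053]
eef_rot: [[0.206, 0.001, 0.978], [-0.978, -0.0, 0.206], [0.0, -1.0, 0.001]]
force: [0.6, -0.6, 0.2]
gripper_width: 0.649
```

Run:
```python
from h import *
import cv2
ft()
cv2.imwrite("pics/wristM.png",imaging.read_camera("wrist"))
```

```text
t 13.1 pos [0.6344 0.0437 0.3053] F [ 0.56 -0.64  0.16] T [ 0.01  0.02 -0.  ] w 0.649
Fxs,Fys,Fz 0.41 -0.75 0.16 ys pos mm -88.01
Torque-based Fxs,Fys -0.09 0.08
```

View pics/wristM.png

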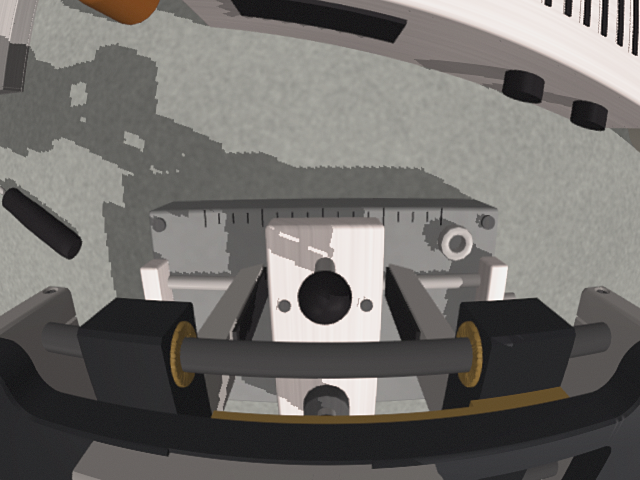

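>>> arm_command(moves=[[-0.5,0,-0.6,0,0,0,0],[-0.5,0,-0.8,0,0,0,0],[-0.5,0,-0.8,0,0,0,0],[1,0,0,-0.8,0,0,0],[1,0,0,-0.9,0,0,0],[1,0,0,-0.9,0,0,0],[1,0,0,-0.7,0,0,0],[1,0,0,0,0,0,0],[1,0,0,0,0,0,0],[1,0,0,0,0,0,0],[1,0,0,0,0,0,0],[1,0,0,0,0,0,0]])

```text
t: 14.15
eef_pos: [0.5384, 0.0235, 0.3705]
eef_rot: [[0.207, -0.0, 0.978], [-0.978, -0.0, 0.207], [-0.0, -1.0, -0.0]]
force: [-0.7, -0.1, 0.5]
gripper_width: 0.148
```

>>> arm_command(moves=[[1,0,0,0,0,0,0],[1,0,0,0,0,0,0],[1,0,0,0,0,0,0],[1,0,0,0,0,0,0]])

```text
t: 14.48
eef_pos: [0.5377, 0.0234, 0.3706]
eef_rot: [[0.207, -0.0, 0.978], [-0.978, -0.0, 0.207], [0.0, -1.0, -0.0]]
force: [-1.1, 1.3, 0.1]
gripper_width: 0.006
```

Run:
```python
from h import *
import cv2
ft(); need([.5352,.0234,.330])
for n,(x0,y0,x1,y1) in dict(top=(210,180,410,330),scene=(190,165,440,380)).items():
    im=imaging.read_camera(n)[y0:y1,x0:x1]
    cv2.imwrite(f"pics/{n}P.png",cv2.resize(im,None,fx=2.7,fy=2.7,interpolation=cv2.INTER_CUBIC))
```

```text
t 14.483 pos [0.5377 0.0234 0.3706] F [-1.13  1.29  0.14] T [ 0.   -0.    0.03] w 0.006
Fxs,Fys,Fz -0.84 1.49 0.14 ys pos mm -87.95
Torque-based Fxs,Fys 0.01 0.01
units [-0.016  1.355 -0.081]
turn units [0.002 0.004 0.   ]
```

View pics/sceneP.png

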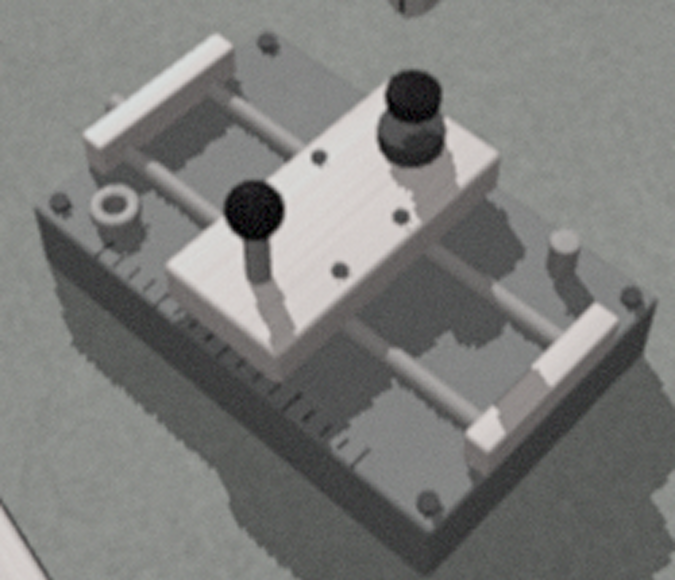

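View pics/topP.png

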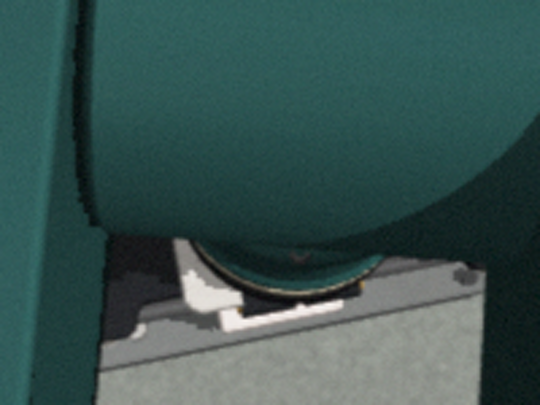

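>>> arm_command(moves=[[1,-0.015,0.5,-0.08,0,0,0],[1,0,0.5,0,0,0,0],[1,0,0.5,0,0,0,0],[1,0,0,0,0,0,0],[1,0,0,0,0,0,0]])

```text
t: 15.0
eef_pos: [0.5348, 0.0234, 0.3251]
eef_rot: [[0.206, -0.002, 0.978], [-0.978, 0.0, 0.206], [-0.0, -1.0, -0.002]]
force: [-0.3, -0.4, 0.6]
gripper_width: 0.001
```

Run:
```python
from h import *
import cv2
ft(); need([.5352,.0234,.304])
im=imaging.read_camera("scene")[165:380,190:440]
cv2.imwrite("pics/sceneQ.png",cv2.resize(im,None,fx=2.7,fy=2.7,interpolation=cv2.INTER_CUBIC))
cv2.imwrite("pics/wristQ.png",imaging.read_camera("wrist"))
```

```text
t 15.0 pos [0.5348 0.0234 0.3251] F [-0.33 -0.36  0.58] T [-0.03 -0.03 -0.02] w 0.001
Fxs,Fys,Fz -0.39 -0.28 0.58 ys pos mm -87.43
Torque-based Fxs,Fys 0.14 -0.23
units [0.001 0.702 0.014]
turn units [ 0.028  0.004 -0.007]
```

View pics/sceneQ.png

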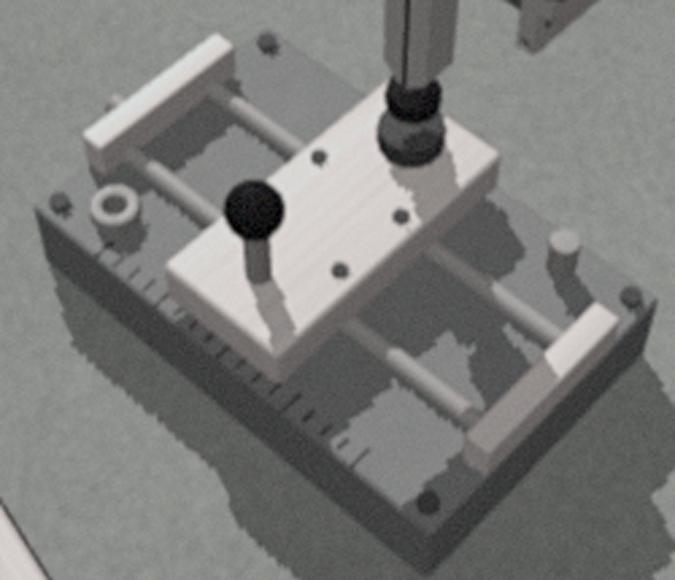

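View pics/wristQ.png

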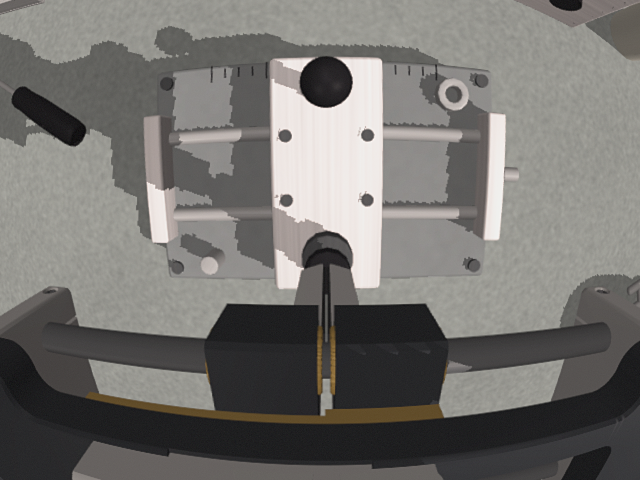

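Fingers sit centred over the head (scene crop ~(415,85), wrist ~(327,262)). Press down gently.

>>> arm_command(moves=[[1,0,0.1,0,0,0,0],[1,0,0.1,0,0,0,0],[1,0,0.1,0,0,0,0],[1,0,0.05,0,0,0,0],[1,0,0,0,0,0,0]])

```text
t: 15.52
eef_pos: [0.5351, 0.0233, 0.3152]
eef_rot: [[0.206, 0.0, 0.978], [-0.978, -0.0, 0.206], [0.0, -1.0, 0.0]]
force: [-0.2, 0.3, 0.2]
gripper_width: 0.004
```

Run:
```python
from h import *
ft()
```

```text
t 15.517 pos [0.5351 0.0233 0.3152] F [-0.17  0.3   0.23] T [ 0.03 -0.   -0.02] w 0.004
Fxs,Fys,Fz -0.11 0.33 0.23 ys pos mm -87.52
Torque-based Fxs,Fys 0.04 0.14
```

>>> arm_command(moves=[[1,0,0.07,0,0,0,0],[1,0,0.07,0,0,0,0],[1,0,0,0,0,0,0]])

```text
t: 15.77
eef_pos: [0.5351, 0.0233, 0.3109]
eef_rot: [[0.207, 0.0, 0.978], [-0.978, -0.0, 0.207], [0.0, -1.0, 0.0]]
force: [0.8, 0.7, 1.8]
gripper_width: 0.008
```

>>> arm_command(moves=[[1,0,0.07,0,0,0,0],[1,0,0,0,0,0,0]])

```text
t: 15.93
eef_pos: [0.5351, 0.0233, 0.3088]
eef_rot: [[0.207, 0.0, 0.978], [-0.978, -0.0, 0.207], [0.0, -1.0, 0.0]]
force: [0.6, 0.1, 0.9]
gripper_width: 0.004
```

Run:
```python
from h import *
ft()
```

```text
t 15.933 pos [0.5351 0.0233 0.3088] F [0.56 0.09 0.93] T [ 0.04 -0.08 -0.  ] w 0.004
Fxs,Fys,Fz 0.57 -0.03 0.93 ys pos mm -87.52
Torque-based Fxs,Fys 0.46 0.12
```

>>> arm_command(moves=[[1,0,0.07,0,0,0,0],[1,0,0,0,0,0,0]])

```text
t: 16.1
eef_pos: [0.5351, 0.0233, 0.3066]
eef_rot: [[0.206, 0.0, 0.978], [-0.978, -0.0, 0.206], [0.0, -1.0, 0.0]]
force: [0.9, 0.3, 1.9]
gripper_width: 0.006
```

>>> arm_command(moves=[[1,0,0.07,0,0,0,0],[1,0,0,0,0,0,0]])

```text
t: 16.27
eef_pos: [0.5351, 0.0233, 0.3044]
eef_rot: [[0.206, 0.0, 0.978], [-0.978, -0.0, 0.206], [0.0, -1.0, 0.0]]
force: [0.9, 0.0, 0.5]
gripper_width: 0.0
```

Run:
```python
from h import *
import cv2
ft()
im=imaging.read_camera("scene")[165:380,190:440]
cv2.imwrite("pics/sceneS.png",cv2.resize(im,None,fx=2.7,fy=2.7,interpolation=cv2.INTER_CUBIC))
```

```text
t 16.267 pos [0.5351 0.0233 0.3044] F [0.95 0.05 0.46] T [-0.04 -0.11  0.02] w 0.0
Fxs,Fys,Fz 0.94 -0.15 0.46 ys pos mm -87.5
Torque-based Fxs,Fys 0.53 -0.34
```

View pics/sceneS.png

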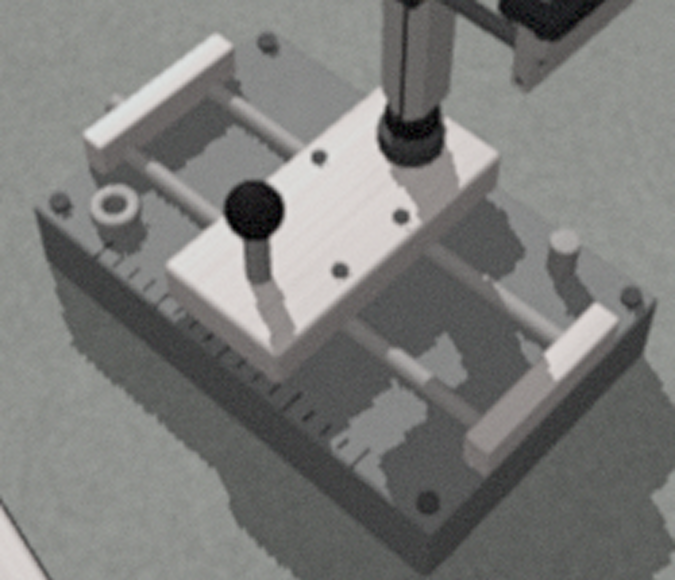

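>>> arm_command(moves=[[1,0,0.05,0,0,0,0],[1,0,0,0,0,0,0],[1,0,0,0,0,0,0]])

```text
t: 16.57
eef_pos: [0.535, 0.0233, 0.3041]
eef_rot: [[0.206, 0.001, 0.978], [-0.978, -0.0, 0.206], [0.0, -1.0, 0.001]]
force: [-1.4, 0.4, 5.3]
gripper_width: 0.006
```

>>> arm_command(moves=[[1,0,0.04,0,0,0,0],[1,0,0,0,0,0,0],[1,0,0,0,0,0,0]])

```text
t: 16.82
eef_pos: [0.535, 0.0234, 0.3039]
eef_rot: [[0.207, 0.001, 0.978], [-0.978, -0.0, 0.207], [0.0, -1.0, 0.001]]
force: [-2.9, 0.1, 9.1]
gripper_width: 0.004
```

>>> arm_command(moves=[[1,0,0.03,0,0,0,0],[1,0,0,0,0,0,0],[1,0,-0.2,0,0,0,0],[1,0,-0.6,0,0,0,0],[1,0,-0.8,0,0,0,0],[1,0,-0.8,0,0,0,0],[1,0,0,-0.8,0,0,0],[1,0,0,-0.8,0,0,0],[1,0,0,-0.8,0,0,0],[1,0,0,0,0,0,0],[1,0,0,0,0,0,0]])

```text
t: 17.73
eef_pos: [0.4639, 0.0084, 0.3728]
eef_rot: [[0.206, -0.0, 0.979], [-0.979, 0.0, 0.206], [-0.0, -1.0, -0.0]]
force: [0.0, -0.9, 1.0]
gripper_width: 0.007
```

Run:
```python
from h import *
import cv2
ft()
im=imaging.read_camera("scene")[165:380,190:440]
cv2.imwrite("pics/sceneZ.png",cv2.resize(im,None,fx=2.7,fy=2.7,interpolation=cv2.INTER_CUBIC))
```

```text
t 17.733 pos [0.4639 0.0084 0.3728] F [ 0.03 -0.93  0.96] T [ 0.04 -0.   -0.03] w 0.007
Fxs,Fys,Fz -0.17 -0.92 0.96 ys pos mm -87.44
Torque-based Fxs,Fys 0.06 0.22
```

View pics/sceneZ.png

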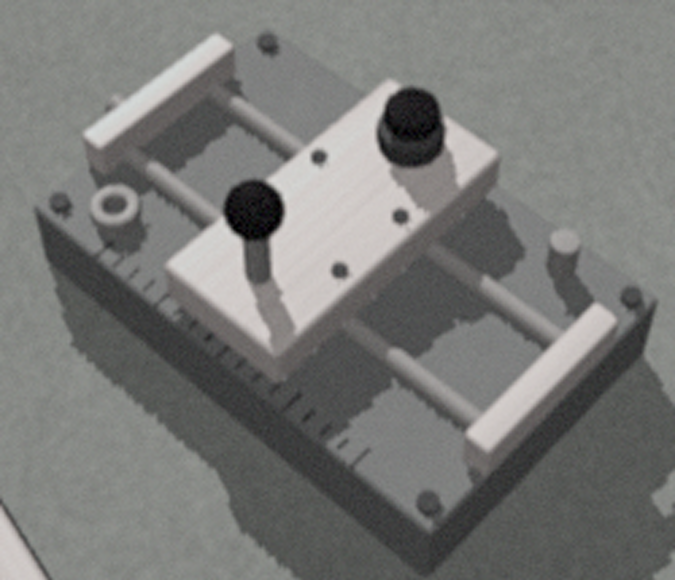

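The plunger head now sits on its collar (crop ~(412,110), previously ~(413,95)). The ring and dowel look unmoved, and the hand is clear.

```bash
python3 -c "
from bench import order
print(order.job_done())"
```

```text
the job is handed in; nothing more can be done
None
```

I found the free play, left the carriage in its middle, and pushed the lock plunger down. The job is handed in; no verdict was reported.

- **Finding the play:** Holding the ball, I eased the carriage left to about 5 N (tool at −67.55 mm along the slide) and held it there. I then eased it right to about 5 N (−107.46 mm) and held again. By these forces, including about 0.8 N of drag, the fork was pushed roughly 3 mm each way, well under the 7 mm limit.
- **Centring:** I set the carriage at −87.53 mm, against a computed middle of −87.5 mm, and let go. The tool sprang back about 0.5 mm on release. The wrist picture showed the ball still in place to within about 1 mm.
- **Locking:** With the fingers shut, I pressed the head down. It passed the 4 mm point where an off-centre pin would stop and went firm at fingertip height 0.105 m, which is 12 mm down. The force there rose to about 9 N.
- **Last checks:** The final picture shows the head seated on its collar, the ring and dowel where they started, and the gripper clear of everything. It took about 18 s of the 61 s allowed.
- **Disagreements:** Force readings from the wrist force and the wrist torque differed by about 0.5 N. The downward force on the tool drifted to −5 N while gripping the ball and vanished on release. Pressing the plunger took only 1–2 N rather than the stated 3 N.

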